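# Set out the label head parts at a changeover

## Task

Set out the label head's parts for the changeover: lay the yellow reel plate centred on the round turntable, hub upward, with the black clamp knob standing centred on top of its hub. Stand the tall slim roller upright on the guide bracket, midway between the bracket's two posts, and stand the short stout roller upright on the bed beside the stepper motor on its plug side, straight out from the plug and 80 mm from the middle of the motor to the middle of the roller. Let go of everything, and leave the bottle, the wrench and the screw tray where they are.

Things in the scene. Friction and masses are not known exactly. Their poses are not given: they have to be found in the camera images.
- reel_plate: Loose yellow plastic reel plate, about 0.12 kg: a flat three-spoked disc 120 mm across and 6 mm thick with a solid round hub, 38 mm across, rising from its middle to 40 mm above the underside; grasp it by the hub. It starts flat on the bed, hub up. Origin: centre of the underside; z up.
- clamp_knob: Loose black fluted round clamp knob, about 0.06 kg: 38 mm across over the flutes (hard to the touch at 36 mm), 26 mm high, with a steel boss 20 mm across and 4 mm high on top (30 mm in all). Starts standing on the bed, boss up. Origin: centre of the underside; z up.
- tall_roller: Loose tall slim aluminium roller, about 0.16 kg, standing upright on the bed: 30 mm across, 110 mm high, a thin black ring near each end (the rings look 34 mm wide), steel pin 12 mm across and 10 mm high on top. Origin: centre of the underside; z up along its axis.
- short_roller: Loose short stout aluminium roller, about 0.20 kg, standing upright on the bed: 42 mm across, 60 mm high, a thin black ring near each end (the rings look 46 mm wide), steel pin 12 mm across and 10 mm high on top. Origin: centre of the underside; z up along its axis.
- turntable: Fixed round turntable, target for the reel plate: flat aluminium disc 90 mm across on a narrower dark foot, its flat top 30 mm above the bed. Origin: centre of the underside, at bed height; z up. Its yaw means nothing.
- bracket: Fixed guide bracket, target for the tall roller: flat aluminium plate 60 mm (its x) by 176 mm (its y), 8 mm thick, lying on the bed, with two steel posts 16 mm across (20 mm at the black rings at their tops), 70 mm high over the bed, standing 75 mm to either side of the middle along its y. The tall roller stands on the plate at the middle; the room for fingers is along the plate's x. Origin: middle of the plate's underside, at bed height; z up.
- motor: Fixed stepper motor, target for the short roller: square block 57 x 57 mm, 60 mm high with steel ends and a black middle, round shaft up to 80 mm above the bed, and one small white plug 28 mm wide that sticks 12 mm out of the face on its +y side (to 40.5 mm from the middle) near the top. The short roller's place is on the bed at x = 0, y = +80 mm in this frame. Origin: centre of the underside, at bed height; z up.
- bottle: Bystander, loose: white plastic bottle 66 mm across and 150 mm high, standing on the bed at the robot's right. Origin: centre of the underside. Leave it alone.
- wrench: Bystander, loose: steel wrench, about 180 mm long, lying flat on the bed beyond the fixtures, about parallel to y (its x axis along its length). Origin: on its underside near mid-length. Leave it alone.
- screw_tray: Bystander, loose: small grey open tray of screws 70 x 100 mm, 30 mm high, on the bed at the robot's left. Origin: centre of the underside. Leave it alone.
Things that resemble listed ones, but are neither listed nor needed, are in the scene too. What is shaped like the short_roller but orange or pink is not meant.

How it is judged (in metres and radians):
At the end, for the whole second after the job is handed in: Within: reel plate flat on the turntable, 10 mm of centre; knob on its hub, 10 mm; tall roller on the bracket plate, 12 mm of its middle; short roller on the bed, 15 mm along and across of 80 mm out from the motor, plug side. All upright (0.08 rad), seated (4 mm), at rest (horizontal distance between reel_plate and turntable below 0.01 m and z of reel_plate in the frame of turntable between 0.026 and 0.034 m and horizontal distance between clamp_knob and reel_plate below 0.01 m and z of clamp_knob in the frame of reel_plate between 0.036 and 0.044 m and horizontal distance between tall_roller and bracket below 0.012 m and height (world z) of tall_roller between 0.004 and 0.012 m and y of short_roller in the frame of motor between 0.065 and 0.095 m and x of short_roller in the frame of motor between -0.015 and 0.015 m and height (world z) of short_roller below 0.004 m and angle between each of reel_plate, clamp_knob, tall_roller, short_roller's own z axis and vertical below 0.08 rad and linear speed of each of reel_plate, clamp_knob, tall_roller, short_roller below 0.02 m/s and angular speed of each of reel_plate, clamp_knob, tall_roller, short_roller below 0.2 rad/s); the robot touches nothing.
It fails at once if the bottle is moved by more than 20 mm (distance of bottle from where it was at the start of the episode above 0.02 m).
It fails at once if the wrench is moved by more than 20 mm (distance of wrench from where it was at the start of the episode above 0.02 m).
It fails at once if the screw tray is moved by more than 20 mm (distance of screw_tray from where it was at the start of the episode above 0.02 m).
It also fails if it takes over 120 s, if anything falls off the work surface, if the arm or the gripper's body presses on something with over 40 N, if the wrist force passes 120 N, or if a joint passes its speed limit or range.

## Robot

A 6-joint arm with a two-finger parallel gripper is mounted at the origin on the work surface. World frame = base frame: x ahead of the robot, y to its left, z up, the work surface at z = 0. Lengths are in m, angles in degrees, forces in N, time in s.
With the tool pointing down it reaches from about 0.25 to 0.725 m from the base axis. Payload 9.7 kg.
Tool frame: the origin (TCP) lies at the very end of the fingers, on their centre line; the grasp point (between the pads) lies grasp_offset behind it (grasp_offset is the distance from the TCP to the grasp point, in m); z points along the fingers, y is the line along which they close (so a half turn about z gives the same grasp; the last joint's range is limited). The gripper opens to 85 mm and grips with 20 to 120 N. Pads are 22 mm wide; open, the fingers measure 114 mm over their backs; the gripper's body (76 mm by 85 mm) begins 54 mm behind the grasp point. The pads swing forward as they close: fully open they stand 13 mm farther back than shut.
Start: joints at [-69.958, 4.979, 10.078, 95.1, 0, 90], TCP at [0.188, -0.517, 0.231] pointing down, gripper open.
Joint ranges: [-179.16, 179.16], [-48.56, 103.87], [-65.8, 70.77], [-126.05, 130.52], [-82.76, 87.17], [-180, 180]. Speed limits (degrees/s): [127.2, 127.2, 147.25, 180, 180, 180].

## Interface

Orientations are given as [roll, pitch, yaw] about the fixed x, y, z axes, in that order (R = Rz(yaw) Ry(pitch) Rx(roll)).
In Python, from workcell import get_obs, camera, calibration, job_done, recognise, cut_out, mark_of, grasp_offset gives the robot as it stands.
- The arm moves only by the tool servo_tool, never from a script. Its argument "moves" is a list of rows, each a list of 3 entries, a list of its own where there are three numbers: the turn, a rotation vector about the tool's x, y, z in degrees, then the shift along the tool's x, y, z in m, then the opening in per cent of the stroke, from 0 (shut) to 100 (fully open). In form: [[[ax, ay, az], [x, y, z], claw], ...]. A call has 1 to 12 rows; each row shifts and turns the commanded pose from where the row before left it, along the tool's axes as they then stand; what a row does not reach is not made up. A row lasts 1/10 s, in which the tool goes at most 50 mm and 8.59 degrees, less where a joint would pass 70% of its speed; a pose out of reach is approached as far as the arm can. A call is refused whole if a number of a shift passes 0.05 or a number of a turn 8.59, either way. A call with a gripper value outside its range is refused whole. The fingers move at their own pace and stop on an object; "force" is the grip in N (left out, the last holds). Time passes only in rows, so rows that do not move let the fingers close. It gives the time, the measured TCP pose, the force, the opening and the grip force at its end, in the units of the state.
- get_obs(): the state, without advancing time (a new reading comes with each control period).
- camera(name): name is "side" or "top"; returns (picture, depth): 480x640x3 uint8, red, green, blue; 480x640 float32, m along the optical axis (not along the pixel's ray), 0 where there is no reading.
- calibration(name): a dict with "camera_matrix" (3x3 intrinsics, pixels), "R" (3x3) and "t" (3): a world point X has camera coordinates R X + t. Camera axes: x right, y down, z forward; pixel columns grow to the right and rows downward; lengths in m; the calibration is good to about 2 mm. A picture is of the moment at which its call begins. calibration takes no time and is no camera call.
- job_done(): hands the job in; it is judged then, once.
Trained networks look in the newest picture that a camera, given by its name, has taken for a name from the list of things; names that differ only in an ending like _2 or _b are one class to them, and where a whole thing is asked for, a point or a joint stands for the part that bears it (a point fixed in the world has none). Each returns a list of dicts, best first, with "score" (0 to 1); they miss things now and then, are a little off and sometimes report something else, mostly with a low value. They report only what shows in the picture. A call takes as long as a camera call. They do not tell look-alikes from the thing itself.
- recognise(name, camera): "xyz" ([x, y, z] in m, in the coordinates of the camera as it stood for that picture, good to about 4 mm: the middle of the surface that is visible of it).
- cut_out(name, camera): "mask" (480x640 bool, what is visible of it).
- mark_of(name, camera): "xyz" ([x, y, z] in m, in the coordinates of the camera as it stood for that picture, good to about 4 mm: a listed point, or the origin of a listed thing).
The state is a dict: "time": time; "q": joint angles; "qd": joint speeds; "joint_efforts": joint torques, N m; "ee_pos": TCP position; "tcp_rot": TCP orientation; "wrist_force": force on the tool from outside, world axes, zero at the start; "torque": the same for the moment, N m; "opening": finger opening in m; "grasp_force": force on a finger pad.
Only numpy, scipy, OpenCV 4.12 (cv2) and the standard library are available. Lean on these libraries where they do the work, as an engineer would, in place of code of your own. Each camera call takes 0.05 s, during which the arm holds its last target. There are 200 camera calls.

## Working session

There is one attempt and no reset: what is moved stays moved. The work goes in short steps, Python scripts to look and compute and a tool call to move; the robot and the scene stay as the last step left them, time stands still between calls to the robot, and variables do not carry over. Pictures are saved under pics/ and viewed, at most 14 in all, crops included, and the job is handed in when it is done.

Besides the shell and the picture viewer there is one more tool, called after "Call:" by a JSON object that holds its "api" and its "payload". servo_tool: Moves the arm, as the interface text tells. Its arguments: {"type":"object","properties":{"moves":{"type":"array"},"force":{"type":"number"}},"required":["moves"]}

```bash
mkdir -p pics; cat > h.py <<'E'
import numpy as np, cv2
from workcell import *
def w(p,c):
    k=calibration(c); return np.array(k["R"]).T@(np.array(p)-np.array(k["t"]))
def cloud(d,c):
    k=calibration(c); K=np.array(k["camera_matrix"]); v,u=np.mgrid[:480,:640]
    P=np.stack([(u-K[0,2])/K[0,0]*d,(v-K[1,2])/K[1,1]*d,d],-1)
    return (P-np.array(k["t"]))@np.array(k["R"])
E
python3 - <<'E'
from h import *
print(grasp_offset, get_obs())
for c in ["top","side"]:
    im,d=camera(c); cv2.imwrite(f"pics/{c}0.png",im[:,:,::-1]); np.save(c+"0.npy",d)
    k=calibration(c);print(c,(-np.array(k["R"]).T@k["t"]).round(3))
    for n in ["reel_plate","clamp_knob","tall_roller","short_roller","turntable","bracket","motor","bottle","wrench","screw_tray"]:
        for r in mark_of(n,c)[:4]:
            p=r["xyz"];K=np.array(k["camera_matrix"])@p
            print(n,round(r["score"],2),w(p,c).round(3),(K[:2]/K[2]).round())
E
```

```text
0.0187 {'time': 0.0, 'q': array([-6.99581155e+01,  5.01172979e+00,  1.00331887e+01,  9.51013658e+01,
        1.02243276e-03,  8.99993995e+01]), 'qd': array([ 0.02905641, -0.02933059, -0.03621064,  0.01822382,  0.01479938,
        0.00391263]), 'joint_efforts': array([-7.70757033e-04, -5.20380092e+01,  4.64811158e+01,  1.59479119e-02,
       -2.09600444e-05, -2.11472457e-05]), 'ee_pos': array([ 0.18840799, -0.51645681,  0.23056572]), 'tcp_rot': array([-1.79920093e+02, -1.02326922e-03,  2.00424836e+01]), 'wrist_force': array([-0.39881534, -0.05685227, -0.18755048]), 'torque': array([-0.00394865,  0.00851776, -0.03114364]), 'grasp_force': 0.0, 'opening': 0.08539579407149678}
top [ 0.315 -0.043  1.235]
reel_plate 0.7 [ 0.418 -0.26   0.002] [409. 299.]
reel_plate 0.67 [ 0.561 -0.255  0.001] [402. 240.]
clamp_knob 0.69 [0.79  0.02  0.004] [288. 155.]
clamp_knob 0.49 [ 0.427 -0.079  0.003] [333. 297.]
clamp_knob 0.26 [ 0.399  0.446 -0.003] [113. 317.]
tall_roller 0.57 [0.445 0.082 0.001] [265. 292.]
tall_roller 0.51 [ 0.546 -0.494 -0.   ] [501. 243.]
short_roller 0.89 [ 0.413  0.268 -0.   ]
[... 648 characters left out ...]
03] [326. 204.]
clamp_knob 0.63 [ 0.432 -0.078 -0.005] [375. 243.]
tall_roller 0.78 [ 0.447  0.083 -0.004] [367. 284.]
tall_roller 0.37 [ 0.561 -0.255  0.001] [327. 202.]
short_roller 0.97 [0.413 0.155 0.003] [384. 305.]
short_roller 0.81 [0.416 0.262 0.001] [382. 344.]
short_roller 0.75 [ 0.312  0.244 -0.003] [439. 342.]
turntable 0.95 [ 0.56  -0.252 -0.003] [327. 204.]
bracket 0.96 [0.547 0.282 0.006] [310. 344.]
motor 0.6 [0.549 0.282 0.007] [309. 344.]
motor 0.57 [ 0.626  0.012 -0.003] [288. 259.]
bottle 0.79 [ 0.544 -0.496  0.002] [338. 164.]
wrench 0.95 [ 0.787  0.022 -0.003] [217. 257.]
screw_tray 0.6 [ 0.399  0.444 -0.004] [395. 431.]
screw_tray 0.2 [ 0.785  0.02  -0.005] [218. 258.]
```

View pics/top0.png

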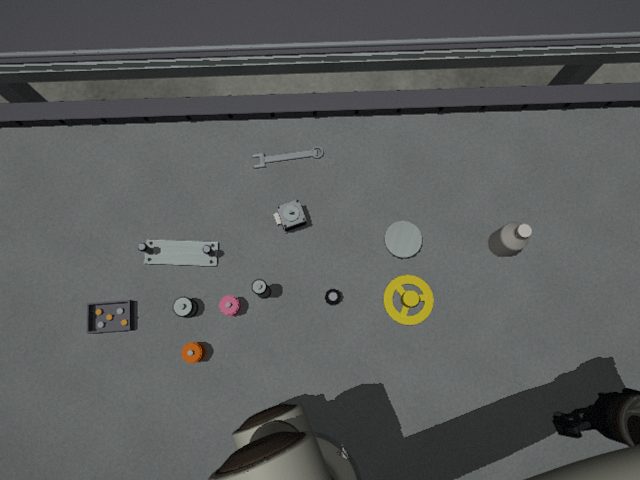

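View pics/side0.png

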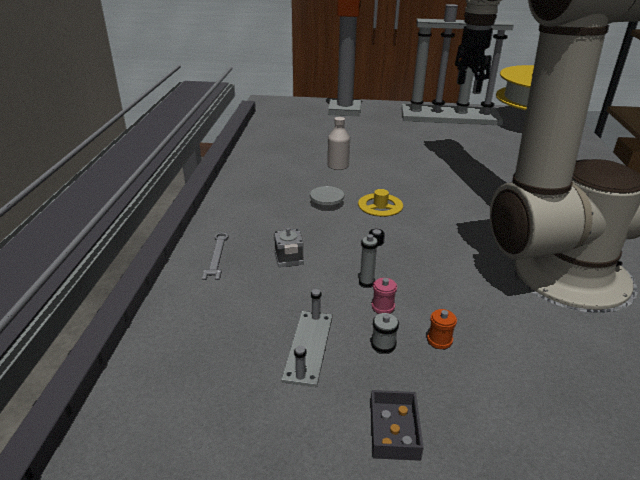

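The pictures show the grey short roller at top-view px (185,307), pink at (230,306) and orange at (193,352). The motor is at (291,214) with its plug to the left at (278,218), roughly toward +y. I'll refine the positions from depth.

```bash
python3 - <<'E'
from h import *
P=cloud(np.load("top0.npy"),"top").reshape(-1,3)
bed=P[(abs(P[:,0]-.45)<.1)&(abs(P[:,1]+.16)<.03)];print("bedz",np.median(bed[:,2]))
def band(n,x,y,r,z0,z1):
    Q=P[(np.hypot(P[:,0]-x,P[:,1]-y)<r)&(P[:,2]>z0)&(P[:,2]<z1)]
    if len(Q)<5: print(n,len(Q));return
    (c,s,a)=cv2.minAreaRect(Q[:,:2].astype(np.float32)*1000); (cc,rr)=cv2.minEnclosingCircle(Q[:,:2].astype(np.float32)*1000)
    print(n,len(Q),"rect",np.round(c,1),np.round(s,1),round(a,1),"circ",np.round(cc,1),round(rr,1),"mean",(Q.mean(0)*1000).round(1))
band("hub",.417,-.258,.04,.034,.05)
band("reel",.417,-.258,.08,.003,.012)
band("knobboss",.43,-.078,.035,.027,.04)
band("knob",.43,-.078,.035,.022,.04)
band("tall",.446,.083,.03,.104,.13)
band("tallpin",.446,.083,.03,.116,.13)
band("short",.414,.265,.035,.055,.08)
band("shortpin",.414,.265,.035,.065,.08)
band("pink",.415,.155,.035,.055,.08)
band("tt",.56,-.253,.07,.025,.04)
band("br",.548,.282,.12,.004,.013)
band("posts+",.548,.357,.03,.062,.08)
band("posts-",.548,.207,.03,.062,.08)
band("motor",.625,.013,.06,.056,.065)
band("shaft",.625,.013,.06,.072,.09)
band("motor+plug",.625,.013,.06,.03,.065)
E
python3 - <<'E'
import cv2
im=cv2.imread("pics/top0.png")[185:250,250:330]
cv2.imwrite("pics/motor.png",cv2.resize(im,None,fx=7,fy=7,interpolation=2))
E
```

```text
bedz 0.00034357434045280486
hub 212 rect [ 415.9 -258.6] [35.6 35.7] 43.5 circ [ 416.4 -259.4] 19.2 mean [ 416.  -258.6   40.2]
reel 1450 rect [ 419.8 -259.8] [155.7 151.8] 69.7 circ [ 417.2 -258.1] 79.8 mean [ 416.6 -257.9    6.1]
knobboss 108 rect [429.  -78.9] [31. 34.] 16.3 circ [428.9 -78.7] 17.7 mean [428.4 -79.6  29.7]
knob 191 rect [427.6 -78.7] [35.2 35.3] 88.1 circ [427.8 -78.8] 18.4 mean [427.6 -79.4  27.7]
tall 190 rect [447.4  84.1] [33.3 32.3] 43.4 circ [447.4  83.6] 17.0 mean [446.7  83.4 111.1]
tallpin 26 rect [447.1  83.6] [11.2  9. ] 86.8 circ [446.8  83.6] 6.0 mean [446.8  83.6 120.8]
short 316 rect [413.5 263.3] [45.3 43.3] 87.8 circ [413.1 263.7] 23.5 mean [413.  262.5  61. ]
shortpin 29 rect [411.5 265.6] [17.4 28.6] 82.1 circ [411.8 267.6] 15.8 mean [413.8 263.6  70.3]
pink 308 rect [413.1 158.9] [44.5 44.6] 68.8 circ [413.3 158.7] 23.1 mean [412.8 158.2  61. ]
tt 1081 rect [ 558.8 -251.6] [88.1 88.8] 83.1 circ [ 558.3 -252.2] 45.1 mean [ 558.1 -251.9   30.4]
br 2112 rect [551.2 282.2] [235.5 228.7] 85.3 circ [548.1 282.5] 119.4 mean [546.1 283.6   7.8]
posts+ 63 rect [553.1 357.3] [20.1 17.6] 46.8 circ [552.6 357.8] 10.3 mean [552.6 356.6  69.1]
posts- 61 rect [542.8 208.8] [19.8 17.8] 44.1 circ [542.9 207.9] 10.4 mean [542.2 207.6  69.2]
motor 543 rect [620.9  17.5] [59.5 68.6] 17.7 circ [622.3  13.7] 39.9 mean [620.7  15.2  61. ]
shaft 12 rect [622.3  12.4] [7.1 5.9] 86.8 circ [623.1  12. ] 3.9 mean [622.4  11.7  80.2]
motor+plug 608 rect [620.8  17.5] [59.3 68.9] 18.1 circ [621.9  14. ] 40.3 mean [618.6  14.6  59.3]
```

View pics/motor.png

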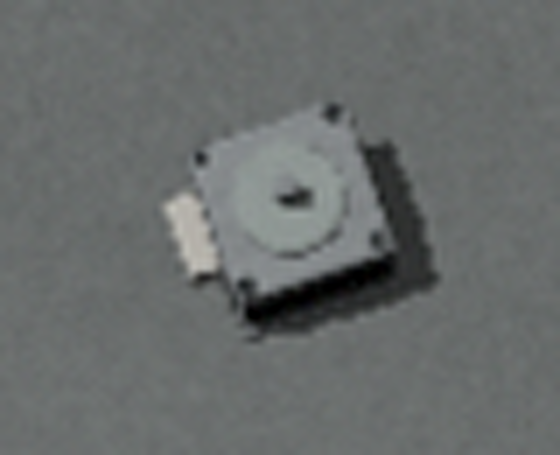

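Motor centre is (0.622, 0.012) and the plug direction is (-0.30, 0.95), so the short roller's target is (0.598, 0.088). The bracket middle is (0.548, 0.282). Next I go to the reel hub.

Call:
{"api": "servo_tool", "payload": {"moves": [[[0, 0, 5], [0, 0, 0], 100], [[0, 0, 5], [0, 0, 0], 100], [[0, 0, 5], [0, 0, 0], 100], [[0, 0, 5], [0, 0, 0], 100], [[0, 0, 0], [0.028, -0.032, 0.01], 100], [[0, 0, 0], [0.028, -0.032, 0.01], 100], [[0, 0, 0], [0.028, -0.032, 0.01], 100], [[0, 0, 0], [0.028, -0.032, 0.01], 100], [[0, 0, 0], [0.028, -0.032, 0.01], 100], [[0, 0, 0], [0.028, -0.032, 0.01], 100], [[0, 0, 0], [0.028, -0.032, 0.01], 100], [[0, 0, 0], [0.028, -0.032, 0.01], 100]], "force": 40}}

```text
time: 2.3
ee_pos: [0.4132, -0.2591, 0.1511]
tcp_rot: [180.0, -0.0, 0.0]
wrist_force: [0.4, -0.4, -0.3]
opening: 0.0853
grasp_force: 0.0
```

Call:
{"api": "servo_tool", "payload": {"moves": [[[0, 0, 0], [0.003, 0, 0.03], 100], [[0, 0, 0], [0, 0, 0.03], 100], [[0, 0, 0], [0, 0, 0.03], 100], [[0, 0, 0], [0, 0, 0.03], 100], [[0, 0, 0], [0, 0, 0.017], 100], [[0, 0, 0], [0, 0, 0], 100], [[0, 0, 0], [0, 0, 0], 20], [[0, 0, 0], [0, 0, 0], 20], [[0, 0, 0], [0, 0, 0], 20], [[0, 0, 0], [0, 0, 0], 20], [[0, 0, 0], [0, 0, 0], 20], [[0, 0, 0], [0, 0, 0], 20]]}}

```text
time: 3.5
ee_pos: [0.4159, -0.2609, 0.0157]
tcp_rot: [179.9, -0.1, 0.0]
wrist_force: [-0.3, 0.5, 7.6]
opening: 0.037
grasp_force: 39.8
```

Call:
{"api": "servo_tool", "payload": {"moves": [[[0, 0, 0], [0, 0, -0.02], 20], [[0, 0, 0], [0, 0, -0.02], 20], [[0, 0, 0], [0, 0, -0.02], 20], [[0, 0, 0], [0, 0, 0], 20], [[0, 0, 0], [0.035, -0.002, 0], 20], [[0, 0, 0], [0.035, -0.002, 0], 20], [[0, 0, 0], [0.036, -0.002, 0], 20], [[0, 0, 0], [0.036, -0.002, 0], 20], [[0, 0, 0], [0, 0, 0], 20], [[0, 0, 0], [0, 0, 0], 20]]}}

```text
time: 4.5
ee_pos: [0.5572, -0.252, 0.0726]
tcp_rot: [-179.9, 0.1, 0.1]
wrist_force: [-0.3, 0.3, -0.6]
opening: 0.0365
grasp_force: 40.3
```

```bash
python3 - <<'E'
from h import *
o=get_obs();print(o["ee_pos"],o["tcp_rot"],o["opening"])
im,d=camera("side");P=cloud(d,"side")
cv2.imwrite("pics/s1.png",im[100:260,200:480,::-1].repeat(2,0).repeat(2,1))
m=(im[...,0]>130)&(im[...,2]<60)&(P[...,0]>.45)&(P[...,0]<.68)&(abs(P[...,1]+.25)<.1)
Q=P[m]
for a,b in((.05,.062),(.062,.075),(.075,.1)):
    S=Q[(Q[:,2]>a)&(Q[:,2]<b)];print(len(S),S.min(0),S.max(0),S.mean(0)) if len(S) else 0
im,d=camera("top");P=cloud(d,"top")
m=(im[...,0]>130)&(im[...,2]<60)&(P[...,0]>.45)&(P[...,0]<.68)&(abs(P[...,1]+.25)<.1)
Q=P[m];print(len(Q),Q.min(0),Q.max(0))
A=np.c_[Q,np.ones(len(Q))];S=Q[Q[:,2]<np.median(Q[:,2])+.006]
print(np.linalg.lstsq(np.c_[S[:,:2]-[.558,-.252],np.ones(len(S))],S[:,2],rcond=None)[0])
E
```

```text
[ 0.55718894 -0.25196324  0.0726135 ] [-1.79948378e+02  1.24109218e-01  8.90869193e-02] 0.036511335830176544
166 [ 0.50041947 -0.28330216  0.05886067] [ 0.61717282 -0.19168575  0.0619869 ] [ 0.56150718 -0.23349851  0.06098934]
189 [ 0.500604   -0.28334356  0.0620009 ] [ 0.61746802 -0.18829156  0.06633987] [ 0.55823658 -0.22898072  0.06303985]
1 [ 0.54248856 -0.24347083  0.09655293] [ 0.54248856 -0.24347083  0.09655293] [ 0.54248856 -0.24347083  0.09655293]
196 [ 0.52738668 -0.23883566  0.00322429] [ 0.62497085 -0.19255378  0.06905304]
[-0.03483293 -0.00451257  0.0640002 ]
```

View pics/s1.png

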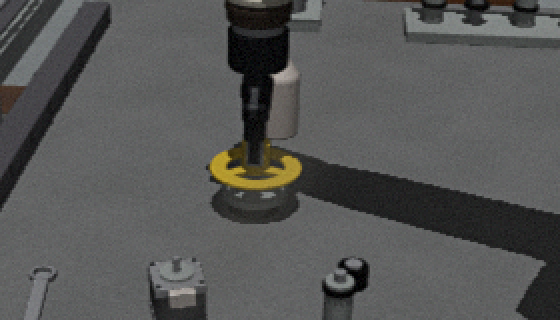

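The reel hangs level over the turntable with its rim centre about (0.559, -0.250). I lower it and release.

Call:
{"api": "servo_tool", "payload": {"moves": [[[0, 0, 0], [0, 0, 0.01], 20], [[0, 0, 0], [0, 0, 0.01], 20], [[0, 0, 0], [0, 0, 0.006], 20], [[0, 0, 0], [0, 0, 0], 20], [[0, 0, 0], [0, 0, 0], 20]]}}

```text
time: 5.1
ee_pos: [0.5571, -0.2524, 0.0482]
tcp_rot: [-180.0, 0.0, 0.0]
wrist_force: [0.6, -0.2, 0.5]
opening: 0.0364
grasp_force: 40.3
```

Call:
{"api": "servo_tool", "payload": {"moves": [[[0, 0, 0], [0, 0, 0.001], 20], [[0, 0, 0], [0, 0, 0.001], 20], [[0, 0, 0], [0, 0, 0], 20]]}}

```text
time: 5.4
ee_pos: [0.5574, -0.2524, 0.0463]
tcp_rot: [180.0, -0.0, 0.0]
wrist_force: [-0.4, 0.4, -0.9]
opening: 0.037
grasp_force: 40.3
```

Call:
{"api": "servo_tool", "payload": {"moves": [[[0, 0, 0], [0, 0, 0], 100], [[0, 0, 0], [0, 0, 0], 100], [[0, 0, 0], [0, 0, 0], 100], [[0, 0, 0], [0, 0, 0], 100], [[0, 0, 0], [0, 0, -0.03], 100], [[0, 0, 0], [0, 0, -0.04], 100], [[0, 0, 0], [-0.026, -0.0345, 0], 100], [[0, 0, 0], [-0.026, -0.0345, 0], 100], [[0, 0, 0], [-0.026, -0.0345, 0], 100], [[0, 0, 0], [-0.026, -0.0345, 0], 100], [[0, 0, 0], [-0.026, -0.0345, 0], 100], [[0, 0, 0], [0, 0, 0], 100]]}}

```text
time: 6.6
ee_pos: [0.4248, -0.0774, 0.1168]
tcp_rot: [-180.0, -0.0, 0.2]
wrist_force: [0.7, -0.2, -0.4]
opening: 0.0855
grasp_force: 0.0
```

```bash
python3 - <<'E'
from h import *
print(get_obs()["ee_pos"])
im,d=camera("top");P=cloud(d,"top");cv2.imwrite("pics/t1.png",im[160:360,160:460,::-1].repeat(2,0).repeat(2,1))
m=(im[...,0]>110)&(im[...,2]<60)&(np.hypot(P[...,0]-.558,P[...,1]+.252)<.09)
Q=P[m]
for a,b in((.03,.042),(.062,.08)):
    S=Q[(Q[:,2]>a)&(Q[:,2]<b)];print(len(S),cv2.minEnclosingCircle(S[:,:2].astype(np.float32)),S.mean(0))
E
```

```text
[ 0.42480511 -0.07743096  0.11675968]
1034 ((0.5579884052276611, -0.2526903748512268), 0.06010797619819641) [ 0.55834878 -0.25972384  0.03622045]
195 ((0.5575358271598816, -0.2513110339641571), 0.018763424828648567) [ 0.55709306 -0.25126704  0.07016444]
```

View pics/t1.png

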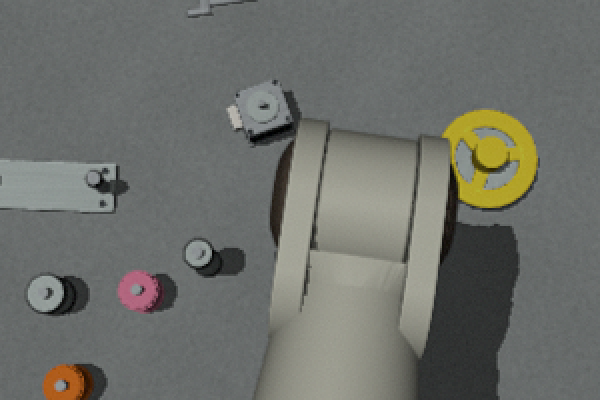

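The reel plate is centred on the turntable within about 1 mm. Now the knob.

Call:
{"api": "servo_tool", "payload": {"moves": [[[0, 0, 0], [0.003, 0.001, 0.03], 100], [[0, 0, 0], [0, 0, 0.03], 100], [[0, 0, 0], [0, 0, 0.03], 100], [[0, 0, 0], [0, 0, 0.015], 100], [[0, 0, 0], [0, 0, 0.009], 100], [[0, 0, 0], [0, 0, 0], 100], [[0, 0, 0], [0, 0, 0], 20], [[0, 0, 0], [0, 0, 0], 20], [[0, 0, 0], [0, 0, 0], 20], [[0, 0, 0], [0, 0, 0], 20], [[0, 0, 0], [0, 0, 0], 20], [[0, 0, 0], [0, 0, 0], 20]]}}

```text
time: 7.85
ee_pos: [0.4307, -0.0811, 0.0032]
tcp_rot: [180.0, -0.1, 0.0]
wrist_force: [-1.2, -0.2, 5.3]
opening: 0.0345
grasp_force: 39.7
```

Call:
{"api": "servo_tool", "payload": {"moves": [[[0, 0, 0], [0, 0, -0.03], 20], [[0, 0, 0], [0, 0, -0.03], 20], [[0, 0, 0], [0, 0, -0.04], 20], [[0, 0, 0], [0.0256, 0.0344, 0], 20], [[0, 0, 0], [0.0256, 0.0344, 0], 20], [[0, 0, 0], [0.0256, 0.0344, 0], 20], [[0, 0, 0], [0.0256, 0.0344, 0], 20], [[0, 0, 0], [0.0256, 0.0344, 0], 20], [[0, 0, 0], [0, 0, 0], 20], [[0, 0, 0], [0, 0, 0], 20]]}}

```text
time: 8.85
ee_pos: [0.5581, -0.2533, 0.1013]
tcp_rot: [-179.9, 0.1, -0.0]
wrist_force: [0.1, 0.5, -1.1]
opening: 0.035
grasp_force: 40.2
```

```bash
python3 - <<'E'
from h import *
o=get_obs();print(o["ee_pos"],o["opening"],o["grasp_force"])
print(np.mean([(camera("side"),get_obs()["ee_pos"])[1] for _ in range(6)],0))
im,d=camera("side");P=cloud(d,"side");cv2.imwrite("pics/s2.png",im[110:230,240:420,::-1].repeat(4,0).repeat(4,1))
m=(np.hypot(P[...,0]-.558,P[...,1]+.252)<.045)&(P[...,2]>.07)&(P[...,2]<.2)
Q=P[m]
for z in np.arange(.08,.19,.006):
    S=Q[abs(Q[:,2]-z)<.003]
    if len(S):print(z.round(3),len(S),S.min(0),S.max(0))
E
```

```text
[ 0.55812494 -0.25333272  0.10128541] 0.03497083100354322 40.24089217185974
[ 0.55797692 -0.25223733  0.10270317]
0.098 6 [ 0.54718813 -0.23866091  0.09770578] [ 0.56260598 -0.23384101  0.10074457]
0.104 24 [ 0.53829397 -0.25782649  0.10111242] [ 0.57335025 -0.22745016  0.10686764]
0.11 25 [ 0.53850105 -0.25405129  0.10754145] [ 0.57366107 -0.21975879  0.11291393]
0.116 33 [ 0.53842469 -0.25114646  0.11356953] [ 0.57364288 -0.21745848  0.11899839]
0.122 38 [ 0.53821372 -0.25553547  0.11913831] [ 0.57437646 -0.21706916  0.12494369]
0.128 34 [ 0.54140471 -0.2634166   0.12502932] [ 0.57005295 -0.21621026  0.13039823]
0.134 21 [ 0.5500295  -0.27197298  0.13103725] [ 0.5704986  -0.22064486  0.13631704]
0.14 19 [ 0.54752052 -0.26771013  0.1370002 ] [ 0.56980517 -0.2170562   0.14294756]
0.146 1 [ 0.54832246 -0.27227551  0.14425686] [ 0.54832246 -0.27227551  0.14425686]
0.152 1 [ 0.54745371 -0.22286166  0.15218134] [ 0.54745371 -0.22286166  0.15218134]
0.158 13 [ 0.54654023 -0.22373569  0.15555374] [ 0.56721504 -0.20764264  0.16061397]
0.164 4 [ 0.54568166 -0.26875237  0.1618986 ] [ 0.55105165 -0.22414055  0.16608061]
0.17 11 [ 0.54326451 -0.26762957  0.16758147] [ 0.57552132 -0.22135042  0.17215873]
0.176 11 [ 0.54332358 -0.26680476  0.17332494] [ 0.57518903 -0.22066326  0.17878921]
0.182 8 [ 0.54357167 -0.26360514  0.17926525] [ 0.57547303 -0.22498351  0.18376478]
0.188 10 [ 0.54395331 -0.23769466  0.18559111] [ 0.57572903 -0.22730818  0.1907897 ]
```

View pics/s2.png

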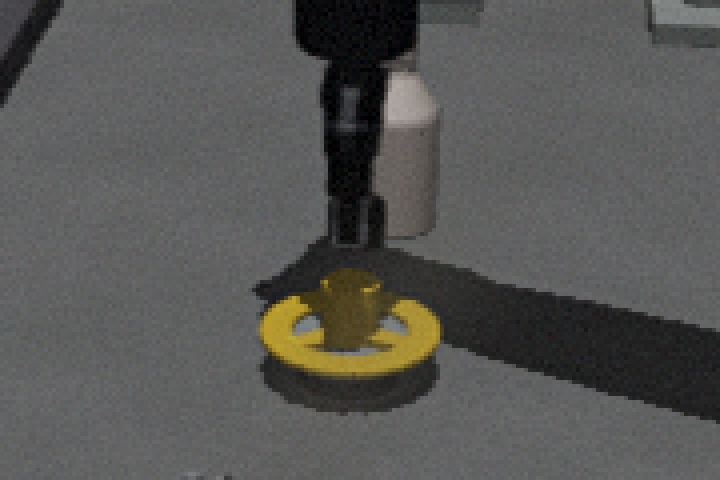

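The knob hangs upright above the hub, about 1.5 mm low in x. I correct that and lower it.

Call:
{"api": "servo_tool", "payload": {"moves": [[[0, 0, 0], [0.001, 0, 0.01], 20], [[0, 0, 0], [0, 0, 0.01], 20], [[0, 0, 0], [0, 0, 0.006], 20], [[0, 0, 0], [0, 0, 0.001], 20], [[0, 0, 0], [0, 0, 0.001], 20], [[0, 0, 0], [0, 0, 0], 20], [[0, 0, 0], [0, 0, 0], 20]]}}

```text
time: 9.9
ee_pos: [0.5595, -0.253, 0.0746]
tcp_rot: [180.0, -0.0, 0.0]
wrist_force: [0.6, -0.5, 0.1]
opening: 0.035
grasp_force: 40.2
```

Call:
{"api": "servo_tool", "payload": {"moves": [[[0, 0, 0], [0, 0, 0.001], 20], [[0, 0, 0], [0, 0, 0], 20]]}}

```text
time: 10.1
ee_pos: [0.5594, -0.253, 0.0734]
tcp_rot: [180.0, -0.0, 0.0]
wrist_force: [-0.1, -0.5, -0.3]
opening: 0.0346
grasp_force: 40.2
```

Call:
{"api": "servo_tool", "payload": {"moves": [[[0, 0, 0], [0, 0, 0], 100], [[0, 0, 0], [0, 0, 0], 100], [[0, 0, 0], [0, 0, 0], 100], [[0, 0, 0], [0, 0, 0], 100], [[0, 0, 0], [0, 0, -0.03], 100], [[0, 0, 0], [0, 0, -0.04], 100], [[0, 0, 0], [0, 0, -0.04], 100], [[0, 0, 0], [-0.013, -0.04, 0], 100], [[0, 0, 0], [-0.013, -0.04, 0], 100], [[0, 0, 0], [-0.013, -0.04, 0], 100], [[0, 0, 0], [-0.013, -0.04, 0], 100]]}}

```text
time: 11.2
ee_pos: [0.5065, -0.0917, 0.1834]
tcp_rot: [180.0, -0.0, 0.0]
wrist_force: [0.7, 0.8, 1.2]
opening: 0.0853
grasp_force: 0.0
```

Call:
{"api": "servo_tool", "payload": {"moves": [[[0, 0, 0], [-0.013, -0.04, 0], 100], [[0, 0, 0], [-0.013, -0.04, 0], 100], [[0, 0, 0], [-0.013, -0.04, 0], 100], [[0, 0, 0], [-0.013, -0.04, 0], 100], [[0, 0, -8.5], [0, 0, 0], 100], [[0, 0, -8.5], [0, 0, 0], 100], [[0, 0, -8.5], [0, 0, 0], 100], [[0, 0, -8.5], [0, 0, 0], 100], [[0, 0, -8.5], [0, 0, 0], 100], [[0, 0, -8.5], [0, 0, 0], 100]]}}

```text
time: 12.2
ee_pos: [0.4555, 0.0294, 0.1839]
tcp_rot: [-179.0, -1.3, 54.1]
wrist_force: [0.5, -0.5, 0.8]
opening: 0.0854
grasp_force: 0.0
```

Call:
{"api": "servo_tool", "payload": {"moves": [[[0, 0, -8.5], [0, 0, 0], 100], [[0, 0, -8.5], [0, 0, 0], 100], [[0, 0, -8.5], [0, 0, 0], 100], [[0, 0, -8.5], [0, 0, 0], 100], [[0, 0, -1], [0, 0, 0], 100], [[0, 0, 0], [0, 0, 0], 100]]}}

```text
time: 12.8
ee_pos: [0.4556, 0.0295, 0.1838]
tcp_rot: [-179.9, -1.6, 88.6]
wrist_force: [0.3, -0.7, -0.5]
opening: 0.0853
grasp_force: 0.0
```

```bash
python3 - <<'E'
from h import *
o=get_obs();print(o["ee_pos"],o["tcp_rot"],o["q"])
im,d=camera("top");P=cloud(d,"top")
for a,b in((.092,.12),(.03,.042)):
    Q=P[(np.hypot(P[...,0]-.558,P[...,1]+.252)<.07)&(P[...,2]>a)&(P[...,2]<b)]
    print(len(Q),cv2.minEnclosingCircle(Q[:,:2].astype(np.float32)),Q.mean(0))
E
```

```text
[0.45558182 0.02951327 0.18380384] [-179.87009673   -1.59632808   88.56940847] [ 2.7068222  -8.50412151 -8.34823339 90.17030049  1.60153869 94.13540253]
203 ((0.5555497407913208, -0.2525881826877594), 0.01880962960422039) [ 0.55545721 -0.25199119  0.09757719]
1484 ((0.5582721829414368, -0.2517402768135071), 0.060461219400167465) [ 0.55585757 -0.25039392  0.035687  ]
```

```bash
cat >> h.py <<'E'
from scipy.spatial.transform import Rotation as Ro
def togo(x,y,z,yaw):
    "turn (deg) and shift (after the turn), both in tool axes"
    o=get_obs(); R=Ro.from_euler("xyz",o["tcp_rot"],degrees=True); D=Ro.from_euler("xyz",[180,0,yaw],degrees=True)
    print("turn",(R.inv()*D).as_rotvec(degrees=True).round(2),"shift",D.inv().apply(np.array([x,y,z])-o["ee_pos"]).round(4))
E
python3 -c "
from h import *
togo(.447,.0836,.184,86)"
```

```text
turn [-0.17 -1.59  2.55] shift [ 0.0533 -0.0123 -0.0002]
```

Call:
{"api": "servo_tool", "payload": {"moves": [[[0, -1.6, 2.5], [0, 0, 0], 100], [[0, 0, 0], [0.026, -0.006, 0], 100], [[0, 0, 0], [0.027, -0.006, 0], 100], [[0, 0, 0], [0, 0, 0], 100], [[0, 0, 0], [0, 0, 0], 100]]}}

```text
time: 13.35
ee_pos: [0.447, 0.0836, 0.1838]
tcp_rot: [-179.8, 0.0, 86.3]
wrist_force: [0.7, -0.2, -0.1]
opening: 0.0851
grasp_force: 0.0
```

```bash
python3 -c "
from h import *
togo(.447,.0836,.07,86)"
```

```text
turn [-0.16  0.03  0.25] shift [-0.     -0.      0.1138]
```

Call:
{"api": "servo_tool", "payload": {"moves": [[[0, 0, 0], [0, 0, 0.03], 100], [[0, 0, 0], [0, 0, 0.03], 100], [[0, 0, 0], [0, 0, 0.03], 100], [[0, 0, 0], [0, 0, 0.024], 100], [[0, 0, 0], [0, 0, 0], 100], [[0, 0, 0], [0, 0, 0], 15], [[0, 0, 0], [0, 0, 0], 15], [[0, 0, 0], [0, 0, 0], 15], [[0, 0, 0], [0, 0, 0], 15], [[0, 0, 0], [0, 0, 0], 15], [[0, 0, 0], [0, 0, 0], 15], [[0, 0, 0], [0, 0, 0], 15]]}}

```text
time: 14.55
ee_pos: [0.4473, 0.0835, 0.0709]
tcp_rot: [-179.9, 0.0, 86.3]
wrist_force: [-0.2, -0.3, 5.6]
opening: 0.0292
grasp_force: 39.1
```

Call:
{"api": "servo_tool", "payload": {"moves": [[[0, 0, 0], [0, 0, -0.03], 15], [[0, 0, 0], [0, 0, -0.03], 15], [[0, 0, 0], [0, 0, -0.03], 15], [[0, 0, 0], [0.0257, 0.0108, -0.03], 15], [[0, 0, 0], [0.0257, 0.0108, 0], 15], [[0, 0, 0], [0.0257, 0.0108, 0], 15], [[0, 0, 0], [0.0257, 0.0108, 0], 15], [[0, 0, 0], [0.0257, 0.0108, 0], 15], [[0, 0, 0], [0.0257, 0.0108, 0], 15], [[0, 0, 0], [0.0257, 0.0108, 0], 15], [[0, 0, 0], [0.0257, 0.0108, 0], 15], [[0, 0, 0], [0, 0, 0], 15]]}}

```text
time: 15.75
ee_pos: [0.5472, 0.2855, 0.1879]
tcp_rot: [-179.8, 0.0, 86.4]
wrist_force: [-0.3, -0.2, -2.8]
opening: 0.0292
grasp_force: 40.4
```

Call:
{"api": "servo_tool", "payload": {"moves": [[[0, 0, 0], [0, 0, 0.03], 15], [[0, 0, 0], [0, 0, 0.03], 15], [[0, 0, 0], [0, 0, 0.03], 15], [[0, 0, 0], [0, 0, 0], 15]]}}

```text
time: 16.15
ee_pos: [0.544, 0.2816, 0.0949]
tcp_rot: [-179.5, 0.2, 86.3]
wrist_force: [0.1, -0.3, -3.4]
opening: 0.0289
grasp_force: 40.4
```

```bash
python3 - <<'E'
from h import *
togo(.5476,.2823,.0795,86); print(get_obs()["tcp_rot"],get_obs()["opening"])
im,d=camera("side");P=cloud(d,"side");cv2.imwrite("pics/s3.png",im[200:400,230:450,::-1].repeat(3,0).repeat(3,1))
Q=P[(np.hypot(P[...,0]-.548,P[...,1]-.282)<.035)&(P[...,2]>.012)&(P[...,2]<.12)]
for z in np.arange(.015,.1,.008):
    S=Q[abs(Q[:,2]-z)<.004]
    if len(S):print(z.round(3),len(S),S.min(0),S.max(0))
E
```

```text
turn [-0.53  0.25  0.29] shift [0.001  0.0035 0.0154]
[-179.47242947    0.24437287   86.29584404] 0.02888521366199824
0.023 6 [0.5284587  0.28545792 0.02163699] [0.55064061 0.29643853 0.0259126 ]
0.031 91 [0.5281988  0.27473086 0.02709178] [0.56138398 0.30114618 0.0349276 ]
0.039 59 [0.53029196 0.28550593 0.03503068] [0.56039011 0.29884198 0.04274463]
0.047 58 [0.53025957 0.28298773 0.04308264] [0.55863417 0.29909664 0.05090713]
0.055 58 [0.53033861 0.28588006 0.05130244] [0.55833909 0.29804973 0.05896981]
0.063 57 [0.53051962 0.28420739 0.05901377] [0.55835886 0.29823131 0.06683178]
0.071 64 [0.53070249 0.28443235 0.06705767] [0.55810929 0.29789624 0.07495443]
0.079 54 [0.53063246 0.28605009 0.07530925] [0.55809414 0.29831805 0.08298727]
0.087 60 [0.53060306 0.28495685 0.08301615] [0.55803236 0.29903655 0.09099726]
0.095 74 [0.52415846 0.28520335 0.09102232] [0.56622226 0.29888459 0.09896974]
```

View pics/s3.png

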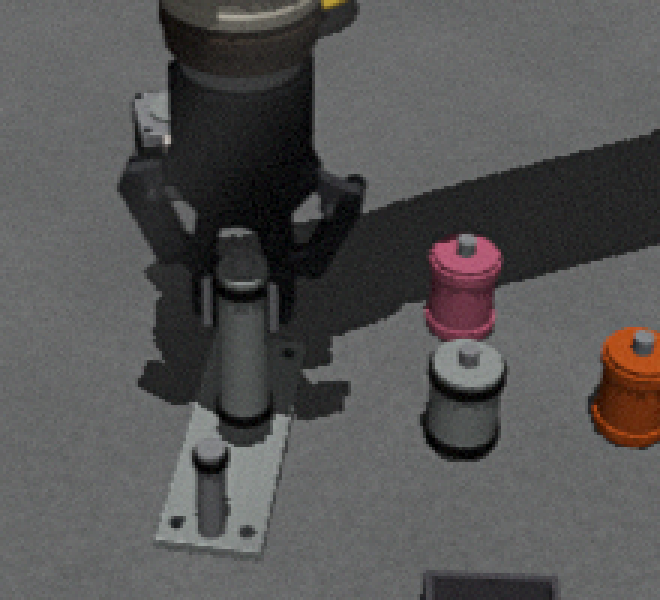

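Call:
{"api": "servo_tool", "payload": {"moves": [[[-0.4, 0, 0], [0, 0.003, 0], 15], [[0, 0, 0], [0, 0, 0.007], 15], [[0, 0, 0], [0, 0, 0.006], 15], [[0, 0, 0], [0, 0, 0], 15], [[0, 0, 0], [0, 0, 0], 15]]}}

```text
time: 16.7
ee_pos: [0.5493, 0.2828, 0.0865]
tcp_rot: [179.8, 0.0, 86.3]
wrist_force: [-0.8, -0.1, -1.6]
opening: 0.0292
grasp_force: 40.4
```

Call:
{"api": "servo_tool", "payload": {"moves": [[[0.2, 0, 0], [0, -0.001, 0.003], 15], [[0, 0, 0], [0, 0, 0], 15], [[0, 0, 0], [0, 0, 0], 15]]}}

```text
time: 17.0
ee_pos: [0.5484, 0.2828, 0.0834]
tcp_rot: [180.0, 0.0, 86.3]
wrist_force: [-0.6, -0.0, -2.7]
opening: 0.0287
grasp_force: 40.4
```

Call:
{"api": "servo_tool", "payload": {"moves": [[[0, 0, 0], [0, 0, 0.002], 15], [[0, 0, 0], [0, 0, 0.001], 15], [[0, 0, 0], [0, 0, 0], 15]]}}

```text
time: 17.3
ee_pos: [0.5483, 0.2828, 0.0802]
tcp_rot: [180.0, 0.0, 86.3]
wrist_force: [-0.4, 1.0, -2.1]
opening: 0.0295
grasp_force: 40.4
```

Call:
{"api": "servo_tool", "payload": {"moves": [[[0, 0, 0], [0, 0, 0.001], 15], [[0, 0, 0], [0, 0, 0], 15]]}}

```text
time: 17.5
ee_pos: [0.5483, 0.2828, 0.0793]
tcp_rot: [180.0, 0.0, 86.3]
wrist_force: [-0.3, 0.2, -2.5]
opening: 0.0287
grasp_force: 40.4
```

Call:
{"api": "servo_tool", "payload": {"moves": [[[0, 0, 0], [0, 0, 0.0008], 15], [[0, 0, 0], [0, 0, 0], 15]]}}

```text
time: 17.7
ee_pos: [0.5485, 0.2829, 0.079]
tcp_rot: [179.9, 0.0, 86.3]
wrist_force: [-0.4, -0.3, 1.1]
opening: 0.0292
grasp_force: 41.0
```

Call:
{"api": "servo_tool", "payload": {"moves": [[[0, 0, 0], [0, 0, 0], 100], [[0, 0, 0], [0, 0, 0], 100], [[0, 0, 0], [0, 0, 0], 100], [[0, 0, 0], [0, 0, 0], 100], [[0, 0, 0], [0, 0, -0.02], 100], [[0, 0, 0], [0, 0, -0.03], 100], [[0, 0, 0], [0, 0, -0.03], 100], [[0, 0, 0], [-0.007, -0.033, 0], 100], [[0, 0, 0], [-0.007, -0.033, 0], 100], [[0, 0, 0], [-0.007, -0.033, 0], 100], [[0, 0, 0], [-0.007, -0.033, 0], 100], [[0, 0, 0], [0, 0, 0], 100]]}}

```text
time: 18.9
ee_pos: [0.412, 0.263, 0.1592]
tcp_rot: [180.0, 0.0, 86.4]
wrist_force: [0.7, 0.5, 0.3]
opening: 0.0853
grasp_force: 0.0
```

Call:
{"api": "servo_tool", "payload": {"moves": [[[0, 0, -5.3], [0, 0, 0], 100], [[0, 0, -5.3], [0, 0, 0], 100], [[0, 0, -5.3], [0, 0, 0], 100], [[0, 0, -5.3], [0, 0, 0], 100], [[0, 0, 0], [0, 0, 0], 100]]}}

```text
time: 19.4
ee_pos: [0.4153, 0.2636, 0.1586]
tcp_rot: [180.0, 0.0, 107.6]
wrist_force: [-0.0, -0.2, -0.2]
opening: 0.0856
grasp_force: 0.0
```

```bash
python3 - <<'E'
from h import *
togo(.4133,.2635,.02,107.7)
im,d=camera("top");P=cloud(d,"top");cv2.imwrite("pics/t2.png",im[200:360,100:360,::-1].repeat(3,0).repeat(3,1))
Q=P[(np.hypot(P[...,0]-.548,P[...,1]-.282)<.035)&(P[...,2]>.112)&(P[...,2]<.14)]
print(len(Q),Q.mean(0) if len(Q) else 0,Q.min(0),Q.max(0))
im,d=camera("side");P=cloud(d,"side")
Q=P[(np.hypot(P[...,0]-.548,P[...,1]-.282)<.025)&(P[...,2]>.012)&(P[...,2]<.14)]
for z in (.04,.06,.08,.09,.123):
    S=Q[abs(Q[:,2]-z)<.008]; print(z,len(S),S.min(0),S.max(0))
E
```

```text
turn [ 0.05  0.03 -0.13] shift [ 0.0005 -0.0019  0.1386]
188 [0.547117   0.28192086 0.11935521] [0.53159244 0.2658118  0.11204579] [0.56358728 0.30051683 0.13185524]
0.04 115 [0.5353363  0.28608278 0.032309  ] [0.56392311 0.30077106 0.04788871]
0.06 116 [0.53558618 0.28512138 0.05204195] [0.56361236 0.30009463 0.06786195]
0.08 124 [0.5355174  0.28726763 0.07234138] [0.56337138 0.30016756 0.08799146]
0.09 122 [0.53564304 0.28732076 0.08224336] [0.56320897 0.30004163 0.09794398]
0.123 175 [0.53493258 0.26969076 0.11517345] [0.56394048 0.30019839 0.12857505]
```

View pics/t2.png

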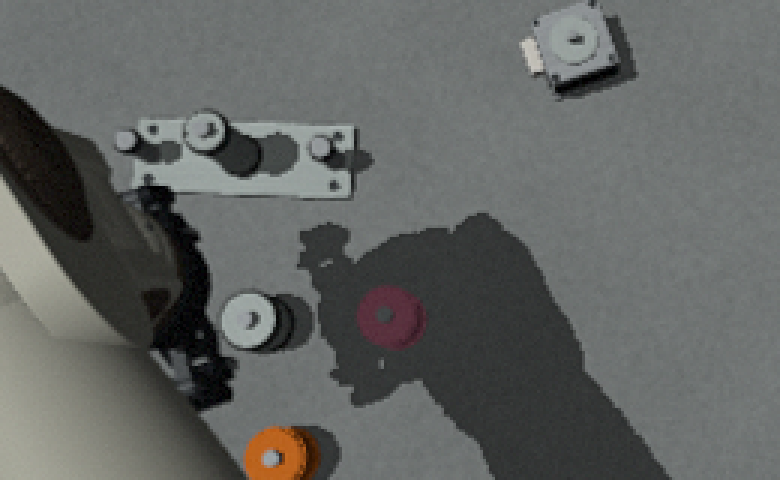

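The tall roller stands upright at the bracket's middle, within about 2 mm. Now the grey short roller.

Call:
{"api": "servo_tool", "payload": {"moves": [[[0, 0, 0], [0, -0.0015, 0.03], 100], [[0, 0, 0], [0, 0, 0.03], 100], [[0, 0, 0], [0, 0, 0.03], 100], [[0, 0, 0], [0, 0, 0.03], 100], [[0, 0, 0], [0, 0, 0.018], 100], [[0, 0, 0], [0, 0, 0], 100], [[0, 0, 0], [0, 0, 0], 25], [[0, 0, 0], [0, 0, 0], 25], [[0, 0, 0], [0, 0, 0], 25], [[0, 0, 0], [0, 0, 0], 25], [[0, 0, 0], [0, 0, 0], 25], [[0, 0, 0], [0, 0, 0], 25]]}}

```text
time: 20.7
ee_pos: [0.4142, 0.2634, 0.022]
tcp_rot: [179.8, -0.0, 107.5]
wrist_force: [-1.0, -0.3, 5.9]
opening: 0.0412
grasp_force: 40.1
```

Call:
{"api": "servo_tool", "payload": {"moves": [[[0, 0, 0], [0, 0, -0.03], 25], [[0, 0, 0], [0, 0, -0.03], 25], [[0, 0, 0], [0, 0, -0.03], 25], [[0, 0, 0], [-0.028, 0.0152, -0.02], 25], [[0, 0, 0], [-0.028, 0.0152, 0], 25], [[0, 0, 0], [-0.028, 0.0152, 0], 25], [[0, 0, 0], [-0.028, 0.0152, 0], 25], [[0, 0, 0], [-0.028, 0.0152, 0], 25], [[0, 0, 0], [-0.028, 0.0152, 0], 25], [[0, 0, 0], [-0.028, 0.0152, 0], 25], [[0, 0, 0], [-0.028, 0.0152, 0], 25], [[0, 0, 0], [0, 0, 0], 25]]}}

```text
time: 21.9
ee_pos: [0.5986, 0.0834, 0.1303]
tcp_rot: [180.0, 0.1, 107.3]
wrist_force: [0.3, 0.5, -2.0]
opening: 0.0409
grasp_force: 41.2
```

```bash
python3 - <<'E'
from h import *
get_obs(); togo(.5981,.088,.022,107.7)
E
```

```text
turn [ 0.04  0.07 -0.37] shift [0.0045 0.0009 0.1083]
```

Call:
{"api": "servo_tool", "payload": {"moves": [[[0, 0, 0], [0.0045, 0.001, 0], 25], [[0, 0, 0], [0, 0, 0.03], 25], [[0, 0, 0], [0, 0, 0.03], 25], [[0, 0, 0], [0, 0, 0.03], 25], [[0, 0, 0], [0, 0, 0.012], 25], [[0, 0, 0], [0, 0, 0.002], 25], [[0, 0, 0], [0, 0, 0], 25], [[0, 0, 0], [0, 0, 0], 25]]}}

```text
time: 22.7
ee_pos: [0.5973, 0.0909, 0.0286]
tcp_rot: [179.8, 0.1, 107.5]
wrist_force: [1.1, -0.2, -1.5]
opening: 0.041
grasp_force: 41.2
```

```bash
python3 - <<'E'
from h import *
get_obs(); togo(.5981,.088,.022,107.7)
E
```

```text
turn [ 0.17  0.05 -0.19] shift [-0.003  -0.0001  0.0066]
```

Call:
{"api": "servo_tool", "payload": {"moves": [[[0, 0, 0], [-0.003, 0, 0.002], 25], [[0, 0, 0], [0, 0, 0.002], 25], [[0, 0, 0], [0, 0, 0.001], 25], [[0, 0, 0], [0, 0, 0], 25]]}}

```text
time: 23.1
ee_pos: [0.5975, 0.0875, 0.0221]
tcp_rot: [179.9, 0.0, 107.5]
wrist_force: [-0.7, -0.6, 1.5]
opening: 0.041
grasp_force: 41.5
```

Call:
{"api": "servo_tool", "payload": {"moves": [[[0, 0, 0], [0, 0, 0.001], 25], [[0, 0, 0], [0, 0, 0], 25]]}}

```text
time: 23.3
ee_pos: [0.5975, 0.0874, 0.022]
tcp_rot: [179.9, 0.1, 107.5]
wrist_force: [-2.8, -0.8, 8.8]
opening: 0.041
grasp_force: 42.3
```

Seated. I release and retreat upward and back.

Call:
{"api": "servo_tool", "payload": {"moves": [[[0, 0, 0], [0, 0, 0], 100], [[0, 0, 0], [0, 0, 0], 100], [[0, 0, 0], [0, 0, 0], 100], [[0, 0, 0], [0, 0, 0], 100], [[0, 0, 0], [0, 0, -0.02], 100], [[0, 0, 0], [0, 0, -0.04], 100], [[0, 0, 0], [0, 0, -0.05], 100], [[0, 0, 0], [0, 0, -0.05], 100], [[0, 0, 0], [0, -0.045, -0.02], 100], [[0, 0, 0], [0, -0.045, 0], 100], [[0, 0, 0], [0, -0.045, 0], 100], [[0, 0, 0], [0, -0.045, 0], 100]]}}

```text
time: 24.5
ee_pos: [0.4239, 0.0332, 0.2005]
tcp_rot: [180.0, 0.0, 107.5]
wrist_force: [-0.2, -0.2, 0.3]
opening: 0.0855
grasp_force: 0.0
```

Call:
{"api": "servo_tool", "payload": {"moves": [[[0, 0, 0], [0, -0.03, 0], 100], [[0, 0, 0], [0, 0, 0], 100], [[0, 0, 0], [0, 0, 0], 100], [[0, 0, 0], [0, 0, 0], 100]]}}

```text
time: 24.9
ee_pos: [0.3976, 0.0247, 0.2006]
tcp_rot: [180.0, 0.0, 107.5]
wrist_force: [0.5, 0.5, -0.2]
opening: 0.0853
grasp_force: 0.0
```

```bash
python3 - <<'E'
from h import *
print(get_obs()["ee_pos"])
im,d=camera("top");P=cloud(d,"top");cv2.imwrite("pics/t3.png",im[:,:,::-1])
def f(n,x,y,a,b,r=.035):
    Q=P[(np.hypot(P[...,0]-x,P[...,1]-y)<r)&(P[...,2]>a)&(P[...,2]<b)]
    print(n,len(Q),Q.mean(0) if len(Q) else 0, cv2.minEnclosingCircle(Q[:,:2].astype(np.float32))[0] if len(Q) else 0)
f("short",.598,.088,.055,.08);f("tall",.548,.282,.105,.13);f("knob",.557,-.252,.09,.12);f("reel",.557,-.252,.03,.045,.07)
cv2.imwrite("pics/s4.png",camera("side")[0][:,:,::-1])
E
```

```text
[0.39762617 0.02470546 0.20058634]
short 280 [0.59644083 0.08729888 0.06106828] (0.597057044506073, 0.08728976547718048)
tall 191 [0.54684918 0.28160477 0.11845094] (0.5479820370674133, 0.28365349769592285)
knob 211 [ 0.55525351 -0.25193477  0.09702036] (0.5561152100563049, -0.2522478401660919)
reel 1502 [ 0.55600652 -0.25086929  0.03581013] (0.5580471754074097, -0.2518242597579956)
```

View pics/t3.png

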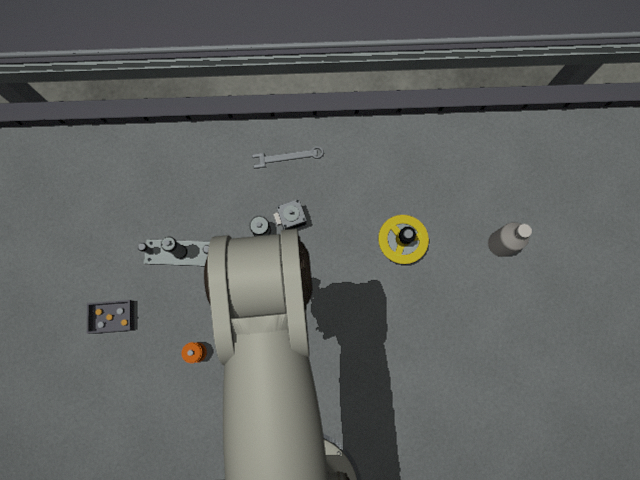

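View pics/s4.png

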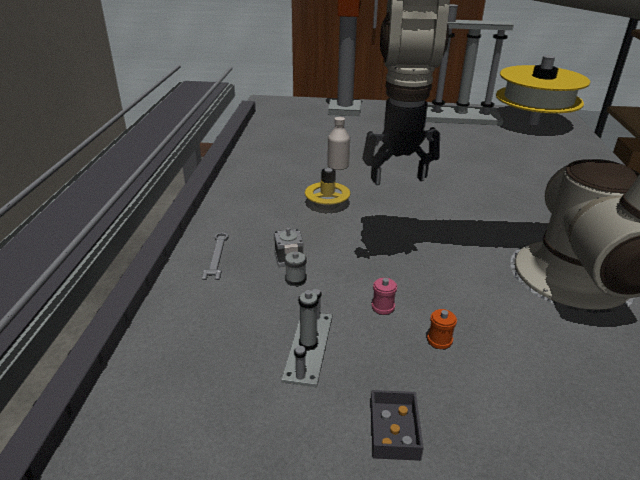

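Both pictures show everything standing in place: reel and knob at top-view (404,240), tall roller at (170,245), short roller at (260,226) beside the plug. The bystanders are unmoved and the arm is clear.

```bash
python3 -c "
from workcell import *
print(job_done())"
```

```text
the job is handed in; nothing more can be done
None
```

The job is handed in after about 25 s: the camera depth puts all four parts upright within about 3 mm of their targets, the bottle, wrench and tray look unmoved, and the arm is clear; the hand-in call returned no verdict.

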